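# Line up the loading coils by height beside the tuner

### The job

Stand the four antenna loading coils in a row on the cork pads on top of the parts shelf, one to a pad, centred and upright with the coloured cap up, in order of height: the tallest at the end nearest the antenna tuner, stepping down to the shortest at the far end. Set each coil down gently, do not drop it, and leave the tuner and the microphone where they are.

Things in the scene. Friction and masses are not known exactly. Their poses are not given: they have to be found in the camera images.
- coil_blue_center (a point): the tallest of four loose antenna loading coils: an upright cylinder 40 mm in diameter and 90 mm high, black plastic foot, copper wire winding, blue plastic cap on top with a small brass insert. It stands on the desk (z = 0) at the start. This point is its centre, half-way up, 45 mm above its flat underside; its z axis is the coil's axis, pointing to the cap. 0.08 to 0.3 kg; it can be gripped anywhere along its height
- coil_green_center (a point): the second tallest of four loose antenna loading coils: an upright cylinder 40 mm in diameter and 75 mm high, black plastic foot, copper wire winding, green plastic cap on top with a small brass insert. It stands on the desk (z = 0) at the start. This point is its centre, half-way up, 37.5 mm above its flat underside; its z axis is the coil's axis, pointing to the cap. 0.08 to 0.3 kg; it can be gripped anywhere along its height
- coil_yellow_center (a point): the second shortest of four loose antenna loading coils: an upright cylinder 40 mm in diameter and 60 mm high, black plastic foot, copper wire winding, yellow plastic cap on top with a small brass insert. It stands on the desk (z = 0) at the start. This point is its centre, half-way up, 30 mm above its flat underside; its z axis is the coil's axis, pointing to the cap. 0.08 to 0.3 kg; it can be gripped anywhere along its height
- coil_orange_center (a point): the shortest of four loose antenna loading coils: an upright cylinder 40 mm in diameter and 45 mm high, black plastic foot, copper wire winding, orange plastic cap on top with a small brass insert. It stands on the desk (z = 0) at the start. This point is its centre, half-way up, 22.5 mm above its flat underside; its z axis is the coil's axis, pointing to the cap. 0.08 to 0.3 kg; it can be gripped anywhere along its height
- pad_a: one of four equal round brown cork pads, 54 mm in diameter and 3 mm thick, fixed in a nearly straight row, about 82 mm apart from centre to centre, on the top tier of the grey steel two-tier parts shelf (top tier 120 mm above the desk, 130 mm deep and 380 mm long, the row along the middle of its length, across the robot's view). Which letter lies where in the row changes from start to start. Origin: centre of the pad's underside; the coil rests on the cork 3 mm above it
- pad_b: one of four equal round brown cork pads, 54 mm in diameter and 3 mm thick, fixed in a nearly straight row, about 82 mm apart from centre to centre, on the top tier of the grey steel two-tier parts shelf (top tier 120 mm above the desk, 130 mm deep and 380 mm long, the row along the middle of its length, across the robot's view). Which letter lies where in the row changes from start to start. Origin: centre of the pad's underside; the coil rests on the cork 3 mm above it
- pad_c: one of four equal round brown cork pads, 54 mm in diameter and 3 mm thick, fixed in a nearly straight row, about 82 mm apart from centre to centre, on the top tier of the grey steel two-tier parts shelf (top tier 120 mm above the desk, 130 mm deep and 380 mm long, the row along the middle of its length, across the robot's view). Which letter lies where in the row changes from start to start. Origin: centre of the pad's underside; the coil rests on the cork 3 mm above it
- pad_d: one of four equal round brown cork pads, 54 mm in diameter and 3 mm thick, fixed in a nearly straight row, about 82 mm apart from centre to centre, on the top tier of the grey steel two-tier parts shelf (top tier 120 mm above the desk, 130 mm deep and 380 mm long, the row along the middle of its length, across the robot's view). Which letter lies where in the row changes from start to start. Origin: centre of the pad's underside; the coil rests on the cork 3 mm above it
- tuner: silver antenna tuner, a metal box 150 mm deep (its x), 200 mm wide (its y), 91 mm high, with a large black knob and a meter on the face at its +x side, which faces away from the robot. Stands on the desk beyond one end of the shelf, to the left or to the right. Loose, 2.4 kg. Origin: centre of its underside on the desk. Not to be disturbed
- microphone: black microphone on a weighted round steel stand, foot 116 mm in diameter, about 230 mm high in all, reaching about 85 mm from the stand's axis on its +x side. Stands on the desk beyond the other end of the shelf from the tuner. Loose, 1.1 kg. Origin: centre of the foot's underside on the desk. Not to be disturbed

How it is judged:
By the outcome, as a careful person would: the job done as asked, in the order asked, and still so for the second after the job is handed in, with the robot touching nothing.
It also fails if it takes over 99 s, if anything falls off the work surface, if the arm or the gripper's body presses on something with over 40 N, if the wrist force passes 120 N, or if a joint passes its speed limit or range.

### The arm

A 6-joint arm with a two-finger parallel gripper is mounted at the origin on the work surface. World frame = base frame: x ahead of the robot, y to its left, z up, the work surface at z = 0. Lengths are in m, angles in rad, forces in N, time in s.
With the tool pointing down it reaches from about 0.275 to 0.75 m from the base axis. Payload 10.2 kg.
Tool frame: the origin (TCP) lies at the very end of the fingers, on their centre line; the grasp point (between the pads) lies 19 mm behind it; z points along the fingers, y is the line along which they close (so a half turn about z gives the same grasp; the last joint's range is limited). The gripper opens to 85 mm and grips with 20 to 120 N. Pads are 22 mm wide; open, the fingers measure 114 mm over their backs; the gripper's body (76 mm by 85 mm) begins 54 mm behind the grasp point. The pads swing forward as they close: fully open they stand 13 mm farther back than shut.
Start: joints at [-1.359, 0.313, 1.498, -0, 1.331, -0.223], TCP at [0.221, -0.476, 0.231] pointing down, gripper open.
Joint ranges: [-2.94, 2.94], [-0.97, 2.17], [0.19, 2.56], [-1.23, 4.37], [0.02, 3.11], [-2.88, 2.88]. Speed limits (rad/s): [2.39, 2.39, 3.01, 3.14, 3.14, 3.14].

### API

Orientations are given as [roll, pitch, yaw] about the fixed x, y, z axes, in that order (R = Rz(yaw) Ry(pitch) Rx(roll)).
In Python, from workcell import get_state, capture, close_job gives the robot as it stands.
- The arm moves only by the tool move_arm, never from a script. Its argument "motion" is a list that holds one entry, the list of rows, each a list of 7 numbers: the opening, from -1 (shut) to 1 (fully open), then the shift along the tool's x, y, z in mm, then the turn, a rotation vector about the tool's x, y, z in rad. A call has 1 to 20 rows; each row is the pose to reach, as a shift and turn from the pose commanded when the call began, along the tool's axes at that moment; what a row does not reach only later rows make up. A row lasts 1/10 s, in which the tool goes at most 50 mm and 8.59 degrees, less where a joint would pass 70% of its speed; a pose out of reach is approached as far as the arm can. A call with a gripper value outside its range is refused whole. The fingers move at their own pace and stop on an object; "newtons" is the grip in N (left out, the last holds). Time passes only in rows, so rows that repeat a pose let the fingers close. It gives the time, the measured TCP pose, the force, the opening and the grip force at its end, in the units of the state.
- get_state(): the state, without advancing time (a new reading comes with each control period).
- capture(name): name is "scene" or "top"; returns a dict with "img" (384x512x3 uint8, red, green, blue), "intrinsics" (3x3 intrinsics, pixels), "R" (3x3) and "t" (3): a world point X has camera coordinates R X + t. Camera axes: x right, y down, z forward; pixel columns grow to the right and rows downward; lengths in m; the calibration is good to about 2 mm. A picture is of the moment at which its call begins. There is no depth.
- close_job(): hands the job in; it is judged then, once.
The state is a dict: "t": time; "q": joint angles; "dq": joint speeds; "joint_torque": joint torques, N m; "position": TCP position; "eef_rot": TCP orientation; "contact_force": force on the tool from outside, world axes, zero at the start; "moment": the same for the moment, N m; "grip_width": finger opening in m; "grasp_force": force on a finger pad.
Only numpy, scipy, OpenCV 4.12 (cv2) and the standard library are available. Lean on these libraries where they do the work, as an engineer would, in place of code of your own. Each camera call takes 0.05 s, during which the arm holds its last target. There are 200 camera calls.

## Working session

There is one attempt and no reset: what is moved stays moved. The work goes in short steps, Python scripts to look and compute and a tool call to move; the robot and the scene stay as the last step left them, time stands still between calls to the robot, and variables do not carry over. Pictures are saved under pics/ and viewed, at most 14 in all, crops included, and the job is handed in when it is done.

Besides the shell and the picture viewer there is one more tool, called in YAML: its name, and indented under it one key for each argument. move_arm: Moves the arm, as the interface text tells. Its arguments: {"type":"object","properties":{"motion":{"type":"array"},"newtons":{"type":"number"}},"required":["motion"]}

```bash
mkdir -p pics; ls
python3 - <<'E'
from workcell import get_state, capture
import cv2
s=get_state(); print({k:s[k] for k in('t','position','eef_rot','grip_width','contact_force')})
for n in('scene','top'):
    c=capture(n); cv2.imwrite(f'pics/{n}0.png',c['img'][:,:,::-1]); print(n,c['intrinsics'],c['R'],c['t'])
E
```

```text
pics
{'t': 0.0, 'position': array([ 0.22108862, -0.47590621,  0.23073949]), 'eef_rot': array([-3.14037968e+00, -3.14196616e-04,  4.34779566e-01]), 'grip_width': 0.08542551493461846, 'contact_force': array([ 0.81321921, -0.55697394,  0.3898888 ])}
scene [[464.91686142   0.         266.59290648]
 [  0.         464.91686142 194.28072344]
 [  0.           0.           1.        ]] [[ 0.79586694  0.60534436 -0.01241052]
 [ 0.50120545 -0.67017475 -0.54741109]
 [-0.33968943  0.42944617 -0.83677182]] [-0.44829544 -0.21564286  1.56673207]
top [[451.876444     0.         266.94295653]
 [  0.         451.876444   192.64749535]
 [  0.           0.           1.        ]] [[ 0.0256607  -0.9993171   0.02658671]
 [-0.99652817 -0.02767813 -0.07852083]
 [ 0.07920308 -0.0244795  -0.99655789]] [-0.03651464  0.52896465  1.61366658]
```

View pics/scene0.png

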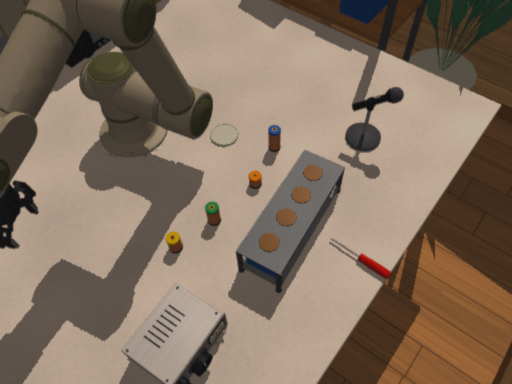

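View pics/top0.png

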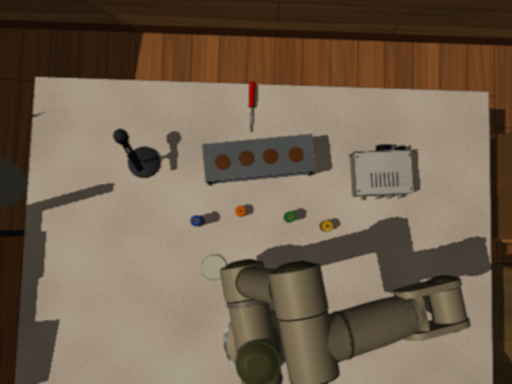

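Scene: the tuner is on the right (−y), the microphone on the left. In the top view, the pads are at about (222,162), (247,158), (270,156), (295,155). The coils are blue (197,221), orange (241,211), green (290,216), yellow (327,226). Blue therefore goes on the rightmost pad.

```bash
cat > h.py <<'E'
import cv2, numpy as np
from workcell import get_state, capture
H=dict(blue=.09,green=.075,yellow=.06,orange=.045)
HUE=dict(blue=(100,125),green=(45,85),yellow=(21,32),orange=(9,18))
def ray(c,uv,z):
    d=c['R'].T@np.linalg.solve(c['intrinsics'],[uv[0],uv[1],1]); o=-c['R'].T@c['t']
    return o+d*(z-o[2])/d[2]
def proj(c,X):
    p=c['intrinsics']@(c['R']@np.array(X)+c['t']); return p[:2]/p[2]
def blobs(m,amin,amax):
    n,l,st,ce=cv2.connectedComponentsWithStats(m)
    return [(ce[i],st[i,4],st[i,:4]) for i in range(1,n) if amin<=st[i,4]<=amax]
def inr(hsv,h,s,v): return cv2.inRange(hsv,(h[0],s,v),(h[1],255,255))
E
python3 - <<'E'
from h import *
for n in('top','scene'):
    c=capture(n); hsv=cv2.cvtColor(c['img'],cv2.COLOR_RGB2HSV)
    for k in H:
        for b in blobs(inr(hsv,HUE[k],140,100 if k!='blue' else 60),12,250):
            p=ray(c,b[0],H[k])
            if .3<p[0]<.8 and abs(p[1])<.35: print(n,k,b[0].round(1),b[1],b[2][2:],p.round(4))
    for b in blobs(inr(hsv,(5,20),100,50),100,600):
        p=ray(c,b[0],.123)
        if .3<p[0]<.9: print(n,'pad',b[0].round(1),b[1],b[2][2:],p.round(4))
    m=cv2.inRange(c['img'],(60,60,60),(130,130,130))
    if n=='top':
        for u in [(204,146),(313,136),(316,172),(209,183)]: print('shelf corner',ray(c,u,.12).round(3))
        print('tuner corners',[ray(c,u,.091).round(3) for u in [(351,151),(412,149),(414,193),(353,196)]], 'mic',ray(c,(144,162),0).round(3),ray(c,(120,135),.2).round(3))
E
```

```text
top blue [196.7 220.2] 50 [11  9] [0.4226 0.2181 0.09  ]
top yellow [326.9 225.5] 81 [11 10] [ 0.4164 -0.2358  0.06  ]
top orange [240.3 210.6] 91 [11 11] [0.4613 0.071  0.045 ]
top pad [295.3 154.3] 175 [15 15] [ 0.656  -0.1135  0.123 ]
top pad [270. 156.] 177 [15 15] [ 0.6474 -0.0271  0.123 ]
top pad [245.9 157.8] 180 [15 15] [0.6387 0.0548 0.123 ]
top pad [222.  161.8] 181 [15 15] [0.6226 0.1356 0.123 ]
top pad [240.5 210.5] 117 [12 12] [0.4586 0.0679 0.123 ]
shelf corner [0.676 0.199 0.12 ]
shelf corner [ 0.722 -0.173  0.12 ]
shelf corner [ 0.597 -0.186  0.12 ]
shelf corner [0.549 0.177 0.12 ]
tuner corners [array([ 0.679, -0.312,  0.091]), array([ 0.692, -0.527,  0.091]), array([ 0.537, -0.534,  0.091]), array([ 0.521, -0.32 ,  0.091])] mic [0.631 0.43  0.   ] [0.689 0.461 0.2  ]
scene blue [274.1 130.6] 54 [11  9] [0.4274 0.2188 0.09  ]
scene green [211.5 207.5] 66 [12 10] [ 0.4481 -0.1032  0.075 ]
scene yellow [211.2 206.5] 13 [5 4] [ 0.438  -0.0951  0.06  ]
scene yellow [172.5 237.8] 131 [14 13] [ 0.4193 -0.2352  0.06  ]
scene orange [312.4 172.5] 182 [17 14] [0.5965 0.186  0
[... 153 characters left out ...]
6.8] 224 [19 16] [0.6234 0.012  0.045 ]
scene pad [443.5  22. ] 438 [15 49] [0.6261 0.9674 0.123 ]
scene pad [460.2  28.8] 169 [23 46] [0.6901 0.9672 0.123 ]
scene pad [468.1  34.7] 262 [27 40] [0.7257 0.9539 0.123 ]
scene pad [274.  142.1] 150 [11 15] [0.4712 0.1598 0.123 ]
scene pad [312.6 172.4] 218 [18 15] [0.6241 0.1366 0.123 ]
scene pad [254.7 178.1] 185 [14 17] [0.5057 0.0235 0.123 ]
scene pad [300.9 194.4] 241 [19 16] [0.6403 0.0561 0.123 ]
scene pad [285.9 216.9] 258 [19 17] [ 0.6492 -0.026   0.123 ]
scene pad [213.8 218.2] 123 [14 14] [ 0.4989 -0.1438  0.123 ]
scene pad [268.6 241.7] 294 [20 19] [ 0.6571 -0.1123  0.123 ]
scene pad [175.7 246.5] 101 [14 13] [ 0.4756 -0.2657  0.123 ]
```

```bash
cat >> h.py <<'E'
from scipy.spatial.transform import Rotation as Ro
def rel(*targets, yaw=1.705):
    s=get_state(); R0=Ro.from_euler('xyz',s['eef_rot'])
    for t in targets:
        d=R0.inv().apply(np.array(t)-s['position'])*1000
        print(t,'->',d.round(1),(R0.inv()*Ro.from_euler('xyz',[np.pi,0,yaw])).as_rotvec().round(3))
E
python3 - <<'E'
from h import *
c=capture('top'); hsv=cv2.cvtColor(c['img'],cv2.COLOR_RGB2HSV)
print(hsv[212:221,285:296,0])
for b in blobs(inr(hsv,(35,95),80,30),12,250):
    print(b, ray(c,b[0],.075))
rel([.424,.2195,.231])
E
```

```text
[[21 34 51 59 63 63 63 63 59 49 28]
 [32 54 64 64 62 61 62 65 65 60 46]
 [47 63 64 55 48 45 48 57 65 64 57]
 [55 65 58 42 33 29 35 44 58 66 62]
 [58 65 52 34 22 21 25 38 55 65 61]
 [54 65 53 33 24 23 29 41 57 65 61]
 [47 62 59 44 34 34 41 51 62 65 59]
 [33 58 64 60 52 51 56 63 64 60 42]
 [22 47 62 65 64 64 65 61 55 42 22]]
(array([290.07228916, 216.19277108]), np.int32(83), array([285, 212,  11,  10], dtype=int32)) [ 0.44533973 -0.10386939  0.075     ]
[0.424, 0.2195, 0.231] -> [ 4.770e+02 -5.454e+02  4.000e-01] [-0.   -0.   -1.27]
```

move_arm:
  motion:
    - [[1,24,-27,0,0,0,-0.14],[1,55,-63,0,0,0,-0.28],[1,88,-101,0,0,0,-0.42],[1,121,-139,0,0,0,-0.56],[1,154,-177,0,0,0,-0.7],[1,187,-215,0,0,0,-0.84],[1,220,-253,0,0,0,-0.98],[1,253,-291,0,0,0,-1.12],[1,286,-329,0,0,0,-1.27],[1,319,-367,0,0,0,-1.27],[1,352,-405,0,0,0,-1.27],[1,385,-443,0,0,0,-1.27],[1,418,-481,0,0,0,-1.27],[1,445,-510,0,0,0,-1.27],[1,465,-532,0,0,0,-1.27],[1,477,-545,0,0,0,-1.27],[1,477,-545,0,0,0,-1.27],[1,477,-545,0,0,0,-1.27],[1,477,-545,0,0,0,-1.27]]

```text
t: 2.15
position: [0.424, 0.2182, 0.2313]
eef_rot: [-3.141, 0.0, 1.704]
contact_force: [-0.4, 0.2, 0.8]
grip_width: 0.0852
grasp_force: 0.0
```

Run:
```python
from h import *
s=get_state(); print(s['t'],s['position'],s['eef_rot'],s['q'])
rel([.424,.2195,.231],[.424,.2195,.035])
c=capture('scene'); cv2.imwrite('pics/a.png',cv2.resize(c['img'][60:220,180:380,::-1],(800,640))[:600])
```

```text
2.15 [0.424028   0.21819447 0.23132321] [-3.14142887e+00  2.04950202e-04  1.70385533e+00] [ 2.28979236e-01  2.06702297e-01  1.63576118e+00 -1.95481325e-04
  1.29931185e+00  9.59726847e-02]
[0.424, 0.2195, 0.231] -> [1.3 0.1 0.3] [-0.     0.    -0.001]
[0.424, 0.2195, 0.035] -> [  1.3   0.2 196.3] [-0.     0.    -0.001]
```

move_arm:
  motion:
    - [[1,1,0,30,0,0,0],[1,1,0,65,0,0,0],[1,1,0,100,0,0,0],[1,1,0,135,0,0,0],[1,1,0,165,0,0,0],[1,1,0,185,0,0,0],[1,1,0,196,0,0,0],[1,1,0,196,0,0,0],[-1,1,0,196,0,0,0],[-1,1,0,196,0,0,0],[-1,1,0,196,0,0,0],[-1,1,0,196,0,0,0],[-1,1,0,196,0,0,0],[-1,1,0,196,0,0,0],[-1,1,0,196,0,0,0],[-1,1,0,196,0,0,0],[-1,1,0,196,0,0,0]]
  newtons: 40

```text
t: 3.9
position: [0.4244, 0.2202, 0.0362]
eef_rot: [3.14, -0.0, 1.705]
contact_force: [-1.7, -0.4, 6.0]
grip_width: 0.039
grasp_force: 38.2
```

Run:
```python
from h import *
s=get_state(); print(s['t'],s['position'],s['eef_rot'],s['grip_width'],s['grasp_force'])
c=capture('scene'); cv2.imwrite('pics/b.png',cv2.resize(c['img'][60:210,180:380,::-1],(800,600)))
rel([.424,.2195,.24],[.6565,-.113,.24],[.6565,-.113,.158])
```

```text
3.9 [0.42437889 0.22017248 0.03618907] [ 3.14037646e+00 -1.18055059e-04  1.70492539e+00] 0.03898466803814301 38.2007771730423
[0.424, 0.2195, 0.24] -> [-6.000e-01 -2.000e-01 -2.038e+02] [ 0.001 -0.     0.   ]
[0.6565, -0.113, 0.24] -> [-361.2  185.7 -203.6] [ 0.001 -0.     0.   ]
[0.6565, -0.113, 0.158] -> [-361.2  185.6 -121.6] [ 0.001 -0.     0.   ]
```

View pics/b.png

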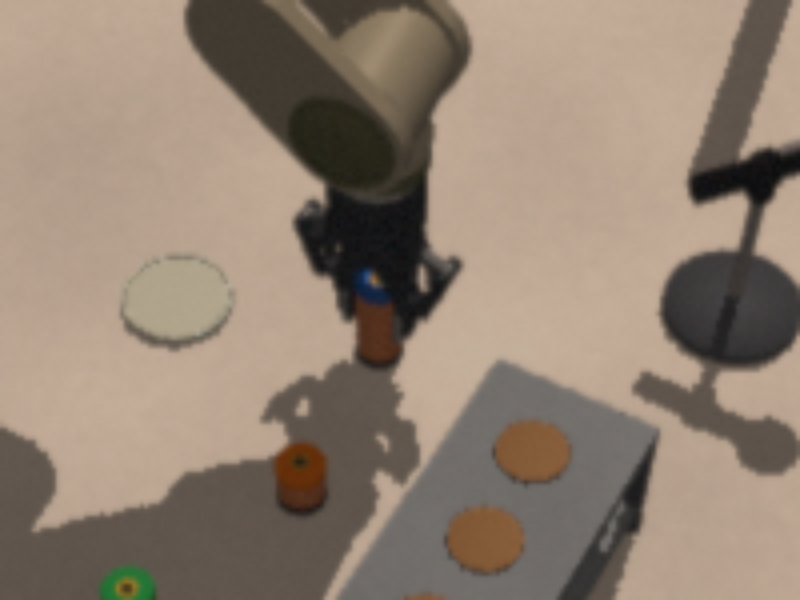

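The blue coil is gripped upright (coil at about (376,315) in the crop). Next I lift it and carry it to the pad nearest the tuner.

move_arm:
  motion:
    - [[-1,0,0,-15,0,0,0],[-1,0,0,-45,0,0,0],[-1,0,0,-85,0,0,0],[-1,0,0,-125,0,0,0],[-1,-10,5,-165,0,0,0],[-1,-30,15,-192,0,0,0],[-1,-60,31,-204,0,0,0],[-1,-95,49,-204,0,0,0],[-1,-130,67,-204,0,0,0],[-1,-165,85,-204,0,0,0],[-1,-200,103,-204,0,0,0],[-1,-235,121,-204,0,0,0],[-1,-270,139,-204,0,0,0],[-1,-300,154,-204,0,0,0],[-1,-325,167,-204,0,0,0],[-1,-345,177,-204,0,0,0],[-1,-356,183,-195,0,0,0],[-1,-361,185.5,-170,0,0,0],[-1,-361,185.5,-150,0,0,0],[-1,-361,185.5,-140,0,0,0]]

```text
t: 5.95
position: [0.6552, -0.1123, 0.1726]
eef_rot: [-3.138, -0.002, 1.705]
contact_force: [0.1, 0.8, -1.8]
grip_width: 0.0391
grasp_force: 39.2
```

Run:
```python
from h import *
s=get_state(); print(s['t'],s['position'],s['eef_rot'],s['grip_width'],s['grasp_force'],s['contact_force'])
t=capture('top');c=capture('scene')
a=cv2.resize(c['img'][140:290,190:340,::-1],(400,400)); b=cv2.resize(t['img'][100:250,220:370,::-1],(400,400))
cv2.imwrite('pics/c.png',np.hstack([a,b]))
rel([.6565,-.113,.165],[.6565,-.113,.159])
for n,k in (('scene',c),('top',t)):
    hsv=cv2.cvtColor(k['img'],cv2.COLOR_RGB2HSV)
    for q in blobs(inr(hsv,HUE['blue'],140,60),10,250):
        p=ray(k,q[0],s['position'][2]-.0362+.09); 
        if .3<p[0]<.8 and abs(p[1])<.3: print(n,q[0],q[1],p)
```

```text
5.95 [ 0.65516576 -0.11225565  0.17261212] [-3.13811154e+00 -1.93137944e-03  1.70509530e+00] 0.03913472734136656 39.178444147109985 [ 0.12114802  0.75948533 -1.80242205]
[0.6565, -0.113, 0.165] -> [-0.9  1.   8.8] [-0.003 -0.002  0.   ]
[0.6565, -0.113, 0.159] -> [-0.9  1.  14.8] [-0.003 -0.002  0.   ]
scene [265.04651163 223.86046512] 43 [ 0.65476881 -0.12170088  0.22641212]
scene [260.67619048 267.34285714] 105 [ 0.71475179 -0.21640109  0.22641212]
```

View pics/c.png

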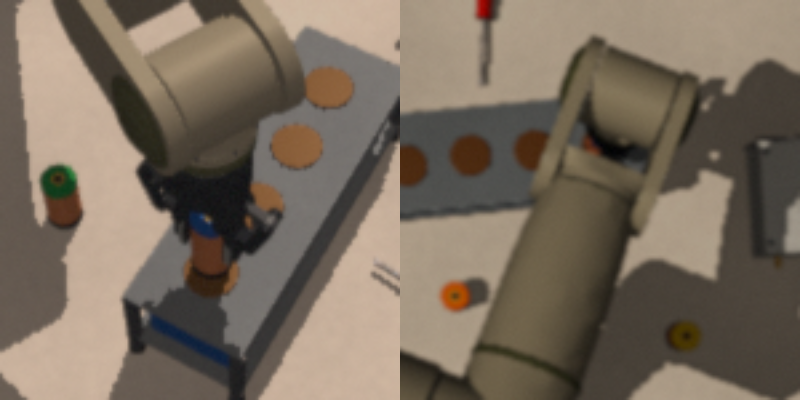

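In the left half, the blue coil hangs about 13 mm above the end pad (foot (210,270), pad (211,280)), which fits that hover height.

move_arm:
  motion:
    - [[-1,-0.7,0.8,3,0,0,0],[-1,-0.7,0.8,6,0,0,0],[-1,-0.7,0.8,9,0,0,0],[-1,-0.7,0.8,11,0,0,0],[-1,-0.7,0.8,12,0,0,0],[-1,-0.7,0.8,13,0,0,0],[-1,-0.7,0.8,13,0,0,0],[-1,-0.7,0.8,13,0,0,0],[-1,-0.7,0.8,13,0,0,0]]

```text
t: 6.95
position: [0.6571, -0.1135, 0.1624]
eef_rot: [3.141, 0.0, 1.705]
contact_force: [0.3, -0.6, -1.6]
grip_width: 0.0392
grasp_force: 39.2
```

move_arm:
  motion:
    - [[-1,0,0,1,0,0,0],[-1,0,0,1.5,0,0,0],[-1,0,0,2,0,0,0],[-1,0,0,2.5,0,0,0],[-1,0,0,3,0,0,0],[-1,0,0,3,0,0,0],[-1,0,0,3,0,0,0]]

```text
t: 7.65
position: [0.657, -0.1135, 0.1593]
eef_rot: [3.142, 0.0, 1.705]
contact_force: [-0.6, -0.4, -2.2]
grip_width: 0.0391
grasp_force: 39.2
```

move_arm:
  motion:
    - [[-1,0,0,0.5,0,0,0],[-1,0,0,1,0,0,0],[-1,0,0,1,0,0,0],[-1,0,0,1,0,0,0]]

```text
t: 8.05
position: [0.657, -0.1136, 0.1593]
eef_rot: [3.141, 0.0, 1.705]
contact_force: [-3.6, 1.4, 4.9]
grip_width: 0.039
grasp_force: 39.7
```

move_arm:
  motion:
    - [[0,0,0,0,0,0,0],[0.5,0,0,0,0,0,0],[1,0,0,0,0,0,0],[1,0,0,0,0,0,0],[1,0,0,0,0,0,0],[1,0,0,0,0,0,0],[1,0,0,-10,0,0,0],[1,0,0,-30,0,0,0],[1,0,0,-60,0,0,0],[1,0,0,-90,0,0,0],[1,0,0,-110,0,0,0],[1,5,-20,-110,0,0,0],[1,12,-60,-110,0,0,0],[1,20,-100,-110,0,0,0],[1,30,-140,-110,0,0,0],[1,36,-180,-110,0,0,0],[1,38,-200,-110,0,0,0],[1,38,-208,-110,0,0,0],[1,38,-208,-110,0,0,0],[1,38,-208,-110,0,0,0]]

```text
t: 10.05
position: [0.4466, -0.1039, 0.2686]
eef_rot: [3.141, 0.0, 1.705]
contact_force: [1.2, 0.4, -0.8]
grip_width: 0.0854
grasp_force: 0.0
```

```bash
cat >> h.py <<'E'
def caps(base=.123):
    for n in('top','scene'):
        c=capture(n); hsv=cv2.cvtColor(c['img'],cv2.COLOR_RGB2HSV)
        for k in H:
            h,s=((35,95),80) if k=='green' else (HUE[k],140)
            m=inr(hsv,h,s,30 if k=='green' else 60)
            for q in blobs(m,12,250):
                for b in (0,.123):
                    p=ray(c,q[0],H[k]+b)
                    if (.35<p[0]<.48 and b==0 or .58<p[0]<.72 and b>0) and abs(p[1])<.28: print(n,k,b,q[0].round(1),q[1],p.round(4))
    return c
E
python3 - <<'E'
from h import *
s=get_state(); print(s['t'],s['position'])
c=caps()
rel([.446,-.104,.27],[.446,-.104,.028])
cv2.imwrite('pics/d.png',cv2.resize(c['img'][140:290,190:390,::-1],(800,600)))
E
```

```text
10.05 [ 0.44662203 -0.10387276  0.26855872]
top blue 0.123 [297.1 149.9] 79 [ 0.6552 -0.1113  0.213 ]
top yellow 0 [329.6 227. ] 30 [ 0.4114 -0.2452  0.06  ]
top orange 0.123 [269.9 155.8] 152 [ 0.6407 -0.0256  0.168 ]
top orange 0.123 [245.9 157.7] 157 [0.6322 0.0538 0.168 ]
top orange 0.123 [292.5 157.6] 37 [ 0.637  -0.1007  0.168 ]
top orange 0.123 [222.2 161.7] 157 [0.6165 0.1317 0.168 ]
top orange 0 [240.5 210.6] 97 [0.4612 0.0702 0.045 ]
scene blue 0.123 [269.  224.7] 124 [ 0.659  -0.1118  0.213 ]
scene blue 0.123 [253.  263.3] 20 [ 0.6908 -0.2143  0.213 ]
scene blue 0.123 [263.6 268.9] 27 [ 0.7184 -0.2107  0.213 ]
scene green 0 [211.6 207.9] 116 [ 0.4494 -0.1039  0.075 ]
scene yellow 0 [211.2 206.5] 13 [ 0.438  -0.0951  0.06  ]
scene yellow 0 [172.3 237.9] 138 [ 0.4191 -0.2356  0.06  ]
scene orange 0.123 [312.4 172.5] 180 [0.6397 0.1072 0.168 ]
scene orange 0 [254.9 178.2] 168 [0.4702 0.065  0.045 ]
scene orange 0.123 [300.7 194.3] 201 [0.6549 0.0307 0.168 ]
scene orange 0.123 [285.8 217. ] 224 [ 0.6638 -0.0484  0.168 ]
scene orange 0 [213.8 218.2] 104 [ 0.4623 -0.1145  0.045 ]
scene orange 0.123 [269.3 239.1] 205 [ 0.6686 -0.1238  0.168 ]
scene orange 0 [175.9 246.7] 83 [ 0.438  -0.2452  0.045 ]
[0.446, -0.104, 0.27] -> [-0.2 -0.6 -1.9] [-0. -0.  0.]
[0.446, -0.104, 0.028] -> [-2.000e-01 -6.000e-01  2.401e+02] [-0. -0.  0.]
```

View pics/d.png

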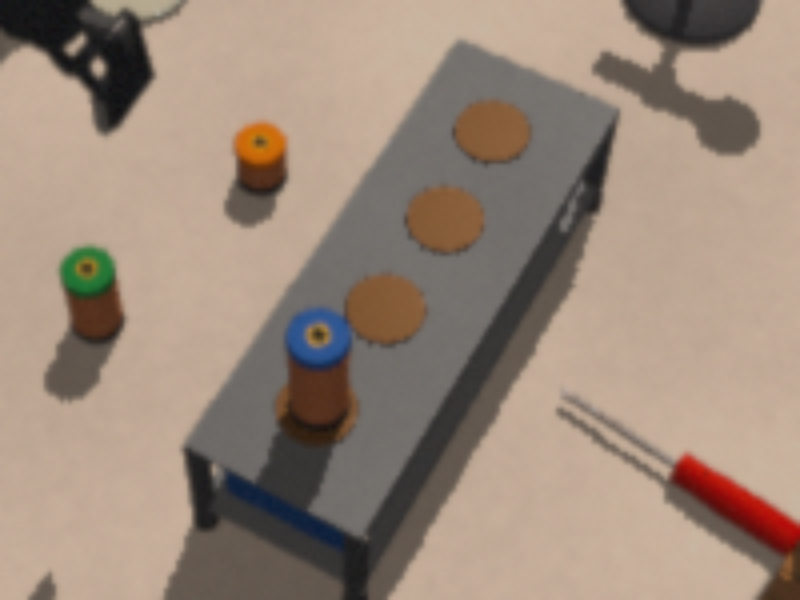

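Blue stands upright and centred on the end pad (pad spans 276–358, coil centre 318), and its measured position is within 2 mm of the pad's. Next is green.

move_arm:
  motion:
    - [[1,0,-0.6,30,0,0,0],[1,0,-0.6,70,0,0,0],[1,0,-0.6,110,0,0,0],[1,0,-0.6,150,0,0,0],[1,0,-0.6,190,0,0,0],[1,0,-0.6,220,0,0,0],[1,0,-0.6,240,0,0,0],[1,0,-0.6,240,0,0,0],[-1,0,-0.6,240,0,0,0],[-1,0,-0.6,240,0,0,0],[-1,0,-0.6,240,0,0,0],[-1,0,-0.6,240,0,0,0],[-1,0,-0.6,240,0,0,0],[-1,0,-0.6,240,0,0,0],[-1,0,-0.6,240,0,0,0],[-1,0,-0.6,240,0,0,0]]

```text
t: 11.75
position: [0.4458, -0.104, 0.0293]
eef_rot: [3.14, 0.001, 1.705]
contact_force: [-0.7, 0.4, 5.5]
grip_width: 0.0391
grasp_force: 39.7
```

Run:
```python
from h import *
s=get_state(); print(s['position'],s['eef_rot'],s['grip_width'],s['grasp_force'])
z=s['position'][2]
rel([.648,-.0265,.23],[.648,-.0265,z+.123])
```

```text
[ 0.44575325 -0.10399427  0.0293395 ] [3.14001263e+00 1.13168297e-03 1.70485768e+00] 0.03913424621103134 39.72431302070618
[0.648, -0.0265, 0.23] -> [  49.5  211.1 -200.4] [ 0.002  0.001 -0.   ]
[0.648, -0.0265, np.float64(0.15233949808345593)] -> [  49.6  211.  -122.7] [ 0.002  0.001 -0.   ]
```

move_arm:
  motion:
    - [[-1,0,0,-15,0,0,0],[-1,0,0,-45,0,0,0],[-1,0,0,-85,0,0,0],[-1,0,0,-125,0,0,0],[-1,0,0,-165,0,0,0],[-1,2,8,-190,0,0,0],[-1,6,25,-200,0,0,0],[-1,14,60,-200,0,0,0],[-1,23,98,-200,0,0,0],[-1,32,135,-200,0,0,0],[-1,40,170,-200,0,0,0],[-1,46,195,-200,0,0,0],[-1,49,208,-195,0,0,0],[-1,49.5,211,-180,0,0,0],[-1,49.5,211,-160,0,0,0],[-1,49.5,211,-145,0,0,0],[-1,49.5,211,-135,0,0,0],[-1,49.5,211,-130,0,0,0],[-1,49.5,211,-128,0,0,0],[-1,49.5,211,-128,0,0,0]]

```text
t: 13.75
position: [0.6477, -0.0266, 0.1567]
eef_rot: [3.141, 0.0, 1.705]
contact_force: [0.2, -1.2, -2.0]
grip_width: 0.0392
grasp_force: 40.8
```

move_arm:
  motion:
    - [[-1,0,0,1,0,0,0],[-1,0,0,2,0,0,0],[-1,0,0,2.5,0,0,0],[-1,0,0,3,0,0,0],[-1,0,0,3.5,0,0,0],[-1,0,0,3.5,0,0,0],[-1,0,0,3.5,0,0,0]]

```text
t: 14.45
position: [0.6477, -0.0265, 0.1528]
eef_rot: [-3.142, -0.0, 1.705]
contact_force: [-1.0, -0.0, -1.0]
grip_width: 0.0387
grasp_force: 40.8
```

move_arm:
  motion:
    - [[-1,0,0,0.5,0,0,0],[-1,0,0,1,0,0,0],[-1,0,0,1,0,0,0],[-1,0,0,1,0,0,0]]

```text
t: 14.85
position: [0.6478, -0.0265, 0.1524]
eef_rot: [3.141, 0.0, 1.705]
contact_force: [-3.2, 0.0, 5.4]
grip_width: 0.0396
grasp_force: 41.0
```

Run:
```python
from h import *
s=get_state(); print(s['position'])
rel([.648,-.0265,.25],[.417,-.2365,.25])
```

```text
[ 0.64776652 -0.02649269  0.15243122]
[0.648, -0.0265, 0.25] -> [ -0.1   0.3 -97.6] [ 0.001  0.    -0.   ]
[0.417, -0.2365, 0.25] -> [-177.3 -256.7  -97.7] [ 0.001  0.    -0.   ]
```

move_arm:
  motion:
    - [[0,0,0,0,0,0,0],[0.5,0,0,0,0,0,0],[1,0,0,0,0,0,0],[1,0,0,0,0,0,0],[1,0,0,0,0,0,0],[1,0,0,-10,0,0,0],[1,0,0,-30,0,0,0],[1,0,0,-65,0,0,0],[1,0,0,-98,0,0,0],[1,-7,-10,-98,0,0,0],[1,-21,-30,-98,0,0,0],[1,-45,-65,-98,0,0,0],[1,-70,-102,-98,0,0,0],[1,-95,-138,-98,0,0,0],[1,-120,-174,-98,0,0,0],[1,-145,-210,-98,0,0,0],[1,-165,-239,-98,0,0,0],[1,-177,-257,-98,0,0,0],[1,-177,-257,-98,0,0,0],[1,-177,-257,-98,0,0,0]]

```text
t: 16.85
position: [0.4169, -0.2363, 0.2505]
eef_rot: [3.141, 0.001, 1.704]
contact_force: [0.7, 0.4, 0.3]
grip_width: 0.0857
grasp_force: 0.0
```

Run:
```python
from h import *
s=get_state(); print(s['t'],s['position'])
caps()
rel([.417,-.2365,.25],[.417,-.2365,.018])
```

```text
16.85 [ 0.41687421 -0.23626318  0.2504576 ]
top blue 0.123 [297.2 149.9] 80 [ 0.6553 -0.1115  0.213 ]
top green 0.123 [270.6 152.7] 116 [ 0.6463 -0.0265  0.198 ]
top orange 0.123 [245.9 157.7] 156 [0.6321 0.0539 0.168 ]
top orange 0.123 [292.6 157.7] 37 [ 0.6366 -0.101   0.168 ]
top orange 0.123 [222.3 161.7] 157 [0.6165 0.1314 0.168 ]
top orange 0.123 [266.8 159.4] 30 [ 0.6284 -0.0154  0.168 ]
top orange 0 [240.6 210.6] 98 [0.4613 0.0701 0.045 ]
scene blue 0.123 [269.3 224.6] 128 [ 0.6594 -0.1113  0.213 ]
scene green 0.123 [286.7 202. ] 154 [ 0.65   -0.0265  0.198 ]
scene yellow 0.123 [286.7 201. ] 22 [ 0.643  -0.0162  0.183 ]
scene yellow 0 [172.5 238.1] 133 [ 0.42   -0.2358  0.06  ]
scene orange 0.123 [312.5 172.4] 187 [0.6398 0.1075 0.168 ]
scene orange 0 [254.8 178.3] 169 [0.4702 0.0649 0.045 ]
scene orange 0.123 [300.8 194.4] 198 [0.6551 0.0305 0.168 ]
scene orange 0.123 [286.2 214.7] 174 [ 0.6608 -0.0425  0.168 ]
scene orange 0.123 [269.5 239. ] 215 [ 0.6686 -0.1233  0.168 ]
scene orange 0 [175.7 246.7] 84 [ 0.4376 -0.2456  0.045 ]
[0.417, -0.2365, 0.25] -> [-0.8 -0.4  0.1] [0.    0.    0.001]
[0.417, -0.2365, 0.018] -> [ -0.7  -0.5 232.1] [0.    0.    0.001]
```

Green measures (0.648, −0.0265), which is exactly on its pad. Next is yellow.

move_arm:
  motion:
    - [[1,0,0,30,0,0,0],[1,0,0,70,0,0,0],[1,0,0,110,0,0,0],[1,0,0,150,0,0,0],[1,0,0,190,0,0,0],[1,0,0,218,0,0,0],[1,0,0,232,0,0,0],[1,0,0,232,0,0,0],[-1,0,0,232,0,0,0],[-1,0,0,232,0,0,0],[-1,0,0,232,0,0,0],[-1,0,0,232,0,0,0],[-1,0,0,232,0,0,0],[-1,0,0,232,0,0,0],[-1,0,0,232,0,0,0],[-1,0,0,232,0,0,0]]

```text
t: 18.55
position: [0.4171, -0.2365, 0.0188]
eef_rot: [3.14, 0.001, 1.705]
contact_force: [0.1, 1.0, 4.8]
grip_width: 0.0391
grasp_force: 39.8
```

Run:
```python
from h import *
s=get_state(); print(s['position'],s['eef_rot'],s['grip_width'],s['grasp_force'])
z=s['position'][2]
rel([.417,.0555,.26],[.6395,.0555,.26],[.6395,.0555,z+.123])
```

```text
[ 0.41712055 -0.2364794   0.01879021] [3.14041387e+00 1.18514898e-03 1.70486129e+00] 0.039096544792986236 39.83861804008484
[0.417, 0.0555, 0.26] -> [ 289.1   39.2 -241.5] [ 0.001  0.001 -0.   ]
[0.6395, 0.0555, 0.26] -> [ 259.3  259.7 -241.2] [ 0.001  0.001 -0.   ]
[0.6395, 0.0555, np.float64(0.14179021035580378)] -> [ 259.5  259.6 -123. ] [ 0.001  0.001 -0.   ]
```

move_arm:
  motion:
    - [[-1,0,0,-15,0,0,0],[-1,0,0,-45,0,0,0],[-1,0,0,-85,0,0,0],[-1,0,0,-125,0,0,0],[-1,0,0,-165,0,0,0],[-1,0,0,-205,0,0,0],[-1,5,5,-231,0,0,0],[-1,18,18,-241,0,0,0],[-1,42,42,-241,0,0,0],[-1,68,68,-241,0,0,0],[-1,94,94,-241,0,0,0],[-1,120,120,-241,0,0,0],[-1,146,146,-241,0,0,0],[-1,172,172,-241,0,0,0],[-1,198,198,-241,0,0,0],[-1,224,224,-241,0,0,0],[-1,244,244,-241,0,0,0],[-1,256,256,-241,0,0,0],[-1,259.5,259.6,-241,0,0,0],[-1,259.5,259.6,-235,0,0,0]]

```text
t: 20.55
position: [0.6394, 0.0557, 0.2532]
eef_rot: [3.14, 0.0, 1.705]
contact_force: [0.6, 0.3, -1.2]
grip_width: 0.0391
grasp_force: 40.6
```

Run:
```python
from h import *
s=get_state(); print(s['position'],s['eef_rot'],s['grip_width'],s['grasp_force'])
rel([.6395,.0555,.1418])
```

```text
[0.63939387 0.05572037 0.25321016] [3.14040858e+00 4.21822105e-04 1.70533675e+00] 0.03911129503086857 40.64530670642853
[0.6395, 0.0555, 0.1418] -> [-2.000e-01 -1.000e-01  1.114e+02] [0.001 0.    0.   ]
```

move_arm:
  motion:
    - [[-1,0,0,15,0,0,0],[-1,0,0,40,0,0,0],[-1,0,0,65,0,0,0],[-1,0,0,85,0,0,0],[-1,0,0,98,0,0,0],[-1,0,0,105,0,0,0],[-1,0,0,108,0,0,0],[-1,0,0,109,0,0,0],[-1,0,0,110,0,0,0],[-1,0,0,110.5,0,0,0],[-1,0,0,111,0,0,0],[-1,0,0,111,0,0,0],[-1,0,0,111,0,0,0]]

```text
t: 21.85
position: [0.6393, 0.0557, 0.1419]
eef_rot: [3.141, 0.0, 1.705]
contact_force: [-0.2, -0.7, -1.5]
grip_width: 0.0391
grasp_force: 40.6
```

move_arm:
  motion:
    - [[-1,0,0,0.5,0,0,0],[-1,0,0,1,0,0,0],[-1,0,0,1,0,0,0],[-1,0,0,1,0,0,0]]

```text
t: 22.25
position: [0.6393, 0.0556, 0.1418]
eef_rot: [3.141, 0.0, 1.705]
contact_force: [-4.0, -0.1, 6.6]
grip_width: 0.0393
grasp_force: 41.0
```

Run:
```python
from h import *
s=get_state(); print(s['position'])
rel([.6395,.0555,.25],[.462,.071,.25])
```

```text
[0.63930624 0.05564353 0.1418437 ]
[0.6395, 0.0555, 0.25] -> [  -0.2    0.3 -108.2] [ 0.001  0.    -0.   ]
[0.462, 0.071, 0.25] -> [  38.9 -173.6 -108.3] [ 0.001  0.    -0.   ]
```

move_arm:
  motion:
    - [[0,0,0,0,0,0,0],[0.5,0,0,0,0,0,0],[1,0,0,0,0,0,0],[1,0,0,0,0,0,0],[1,0,0,0,0,0,0],[1,0,0,-10,0,0,0],[1,0,0,-30,0,0,0],[1,0,0,-70,0,0,0],[1,0,0,-108,0,0,0],[1,2,-10,-108,0,0,0],[1,6,-30,-108,0,0,0],[1,15,-65,-108,0,0,0],[1,23,-102,-108,0,0,0],[1,31,-138,-108,0,0,0],[1,37,-163,-108,0,0,0],[1,39,-173.6,-108,0,0,0],[1,39,-173.6,-108,0,0,0],[1,39,-173.6,-108,0,0,0]]

```text
t: 24.05
position: [0.4629, 0.0709, 0.2492]
eef_rot: [3.141, 0.0, 1.705]
contact_force: [0.3, -0.1, 0.4]
grip_width: 0.0853
grasp_force: 0.0
```

Run:
```python
from h import *
s=get_state(); print(s['t'],s['position'])
caps()
rel([.462,.071,.25],[.462,.071,.010])
```

```text
24.05 [0.46293377 0.07087918 0.24918654]
top blue 0.123 [297.1 150. ] 78 [ 0.655  -0.1111  0.213 ]
top green 0.123 [270.7 152.7] 115 [ 0.6463 -0.0267  0.198 ]
top yellow 0.123 [245.3 155. ] 107 [0.6385 0.0556 0.183 ]
top orange 0.123 [292.2 157.5] 33 [ 0.6372 -0.0994  0.168 ]
top orange 0.123 [222.2 161.6] 160 [0.6167 0.1317 0.168 ]
top orange 0.123 [265.9 159. ] 25 [ 0.6299 -0.0125  0.168 ]
top orange 0.123 [243.6 161.8] 28 [0.6181 0.061  0.168 ]
scene blue 0.123 [269.4 224.6] 130 [ 0.6596 -0.1111  0.213 ]
scene green 0.123 [286.9 202. ] 160 [ 0.6504 -0.026   0.198 ]
scene yellow 0.123 [302.3 182.2] 160 [0.6415 0.0558 0.183 ]
scene yellow 0.123 [286.6 201. ] 22 [ 0.6427 -0.0162  0.183 ]
scene orange 0.123 [312.4 172.5] 180 [0.6397 0.1072 0.168 ]
scene orange 0 [254.8 178.2] 167 [0.47   0.0651 0.045 ]
scene orange 0.123 [301.2 192.9] 138 [0.6533 0.0351 0.168 ]
scene orange 0.123 [286.3 214.6] 179 [ 0.6608 -0.0419  0.168 ]
scene orange 0.123 [269.6 239. ] 215 [ 0.669  -0.1233  0.168 ]
[0.462, 0.071, 0.25] -> [ 0.3 -0.9 -1.3] [ 0.  0. -0.]
[0.462, 0.071, 0.01] -> [  0.3  -0.9 238.7] [ 0.  0. -0.]
```

Yellow is centred on its pad. Next is orange.

move_arm:
  motion:
    - [[1,0,-0.5,30,0,0,0],[1,0,-0.5,70,0,0,0],[1,0,-0.5,110,0,0,0],[1,0,-0.5,150,0,0,0],[1,0,-0.5,190,0,0,0],[1,0,-0.5,220,0,0,0],[1,0,-0.5,233,0,0,0],[1,0,-0.5,238.5,0,0,0],[1,0,-0.5,238.5,0,0,0],[-1,0,-0.5,238.5,0,0,0],[-1,0,-0.5,238.5,0,0,0],[-1,0,-0.5,238.5,0,0,0],[-1,0,-0.5,238.5,0,0,0],[-1,0,-0.5,238.5,0,0,0],[-1,0,-0.5,238.5,0,0,0],[-1,0,-0.5,238.5,0,0,0],[-1,0,-0.5,238.5,0,0,0]]

```text
t: 25.85
position: [0.4618, 0.071, 0.0111]
eef_rot: [3.141, 0.0, 1.705]
contact_force: [-2.7, 0.3, 6.1]
grip_width: 0.0395
grasp_force: 39.9
```

Run:
```python
from h import *
s=get_state(); print(s['position'],s['eef_rot'],s['grip_width'],s['grasp_force'])
z=s['position'][2]
rel([.623,.136,.23],[.623,.136,z+.123])
```

```text
[0.4618163  0.07097645 0.01106614] [3.14059718e+00 3.05453281e-04 1.70488995e+00] 0.039492708755066316 39.85366702079773
[0.623, 0.136, 0.23] -> [  42.8  168.6 -218.8] [ 0.001  0.    -0.   ]
[0.623, 0.136, np.float64(0.1340661359145924)] -> [  42.9  168.6 -122.8] [ 0.001  0.    -0.   ]
```

move_arm:
  motion:
    - [[-1,0,0,-15,0,0,0],[-1,0,0,-45,0,0,0],[-1,0,0,-85,0,0,0],[-1,0,0,-125,0,0,0],[-1,0,0,-165,0,0,0],[-1,0,0,-200,0,0,0],[-1,3,12,-218,0,0,0],[-1,10,40,-219,0,0,0],[-1,20,75,-219,0,0,0],[-1,28,110,-219,0,0,0],[-1,36,140,-219,0,0,0],[-1,41,160,-219,0,0,0],[-1,43,168.6,-212,0,0,0],[-1,43,168.6,-190,0,0,0],[-1,43,168.6,-165,0,0,0],[-1,43,168.6,-145,0,0,0],[-1,43,168.6,-134,0,0,0],[-1,43,168.6,-129,0,0,0],[-1,43,168.6,-127,0,0,0],[-1,43,168.6,-127,0,0,0]]

```text
t: 27.85
position: [0.6231, 0.1361, 0.138]
eef_rot: [3.14, 0.0, 1.705]
contact_force: [-0.6, -0.3, -1.4]
grip_width: 0.039
grasp_force: 40.7
```

move_arm:
  motion:
    - [[-1,0,0,1,0,0,0],[-1,0,0,2,0,0,0],[-1,0,0,2.5,0,0,0],[-1,0,0,3,0,0,0],[-1,0,0,3,0,0,0],[-1,0,0,3,0,0,0]]

```text
t: 28.45
position: [0.6229, 0.1362, 0.1343]
eef_rot: [3.142, -0.0, 1.705]
contact_force: [0.4, 0.5, -1.2]
grip_width: 0.0391
grasp_force: 40.7
```

move_arm:
  motion:
    - [[-1,0,0,0.5,0,0,0],[-1,0,0,1,0,0,0],[-1,0,0,1,0,0,0]]

```text
t: 28.75
position: [0.6229, 0.1362, 0.1341]
eef_rot: [3.141, 0.0, 1.705]
contact_force: [-2.2, -0.1, 4.5]
grip_width: 0.0391
grasp_force: 41.1
```

Orange is touching its pad. I release it and retreat towards the robot, clear of everything.

move_arm:
  motion:
    - [[0,0,0,0,0,0,0],[0.5,0,0,0,0,0,0],[1,0,0,0,0,0,0],[1,0,0,0,0,0,0],[1,0,0,0,0,0,0],[1,0,0,-10,0,0,0],[1,0,0,-30,0,0,0],[1,0,0,-70,0,0,0],[1,0,0,-115,0,0,0],[1,0,-15,-120,0,0,0],[1,0,-45,-120,0,0,0],[1,0,-85,-120,0,0,0],[1,0,-125,-120,0,0,0],[1,0,-165,-120,0,0,0],[1,0,-200,-120,0,0,0],[1,0,-220,-120,0,0,0],[1,0,-230,-120,0,0,0],[1,0,-230,-120,0,0,0],[1,0,-230,-120,0,0,0]]

```text
t: 30.65
position: [0.3957, 0.1054, 0.2536]
eef_rot: [3.141, 0.0, 1.705]
contact_force: [1.3, 0.9, -0.8]
grip_width: 0.0855
grasp_force: 0.0
```

Run:
```python
from h import *
s=get_state(); print(s['t'],s['position'])
c=caps(); t=capture('top')
cv2.imwrite('pics/e.png',np.hstack([cv2.resize(c['img'][130:280,230:380,::-1],(400,400)),cv2.resize(t['img'][90:210,100:420,::-1],(400,400))]))
```

```text
30.65 [0.39571489 0.10540369 0.25363715]
top blue 0.123 [297.  149.9] 78 [ 0.6552 -0.111   0.213 ]
top green 0.123 [270.7 152.7] 115 [ 0.6463 -0.0267  0.198 ]
top yellow 0.123 [245.3 155. ] 109 [0.6385 0.0555 0.183 ]
top orange 0.123 [291.3 156.3] 23 [ 0.6413 -0.0965  0.168 ]
top orange 0.123 [220.8 160.7] 143 [0.6198 0.1362 0.168 ]
top orange 0.123 [243.8 162. ] 27 [0.6174 0.0604 0.168 ]
top orange 0.123 [266.2 159.1] 25 [ 0.6294 -0.0133  0.168 ]
scene blue 0.123 [269.4 224.6] 130 [ 0.6596 -0.1111  0.213 ]
scene green 0.123 [286.9 202. ] 159 [ 0.6504 -0.0261  0.198 ]
scene yellow 0.123 [302.5 182.1] 168 [0.6417 0.0563 0.183 ]
scene yellow 0.123 [286.7 201.1] 21 [ 0.643  -0.0163  0.183 ]
scene orange 0.123 [313.  166.3] 218 [0.6294 0.1253 0.168 ]
scene orange 0.123 [301.3 192.9] 136 [0.6535 0.0351 0.168 ]
scene orange 0.123 [286.4 214.6] 179 [ 0.6609 -0.0418  0.168 ]
scene orange 0.123 [269.5 239. ] 210 [ 0.6688 -0.1234  0.168 ]
```

View pics/e.png

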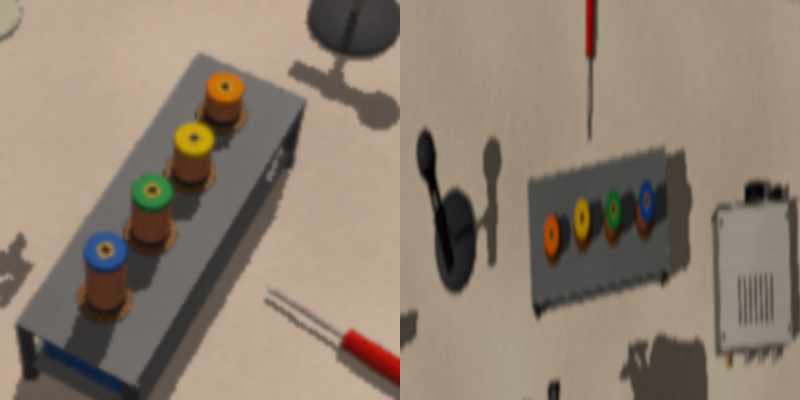

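All four coils stand upright and centred on their pads: blue (105,275), green (150,215), yellow (193,155), orange (224,100). They step down from the tuner end, and the tuner and microphone have not moved.

```bash
python3 -c "
from workcell import close_job; print(close_job())"
```

```text
the job is handed in; nothing more can be done
None
```

The job is handed in: the four coils stand upright, cap up and within about 2 mm of their pad centres, running blue, green, yellow, orange from the tuner end; the tuner and microphone were not touched, and it took about 31 s.

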